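Load the marking machine and click its guard shut

ROBOT

A 6-joint arm with a two-finger parallel gripper is mounted at the origin on the work surface. World frame = base frame: x ahead of the robot, y to its left, z up, the work surface at z = 0. Lengths are in mm, angles in rad, forces in N, time in s.
With the tool pointing down it reaches from about 275 to 975 mm from the base axis. Payload 8.4 kg.
Tool frame: the origin (TCP) lies at the very end of the fingers, on their centre line; the grasp point (between the pads) lies 19 mm behind it; z points along the fingers, y is the line along which they close (so a half turn about z gives the same grasp; the last joint's range is limited). The gripper opens to 92 mm and grips with 3 to 60 N. Pads are 20 mm wide; open, the fingers measure 128 mm over their backs; the gripper's body (75 mm by 189 mm) begins 69 mm behind the grasp point.
Start: joints at [-1.227, 0.353, 1.633, -0, 1.155, -0.002], TCP at [211.842, -588.006, 214.583] pointing down, gripper open.
Joint ranges: [-2.63, 2.63], [-0.92, 2.1], [0.06, 2.66], [-1.3, 4.44], [0, 2.69], [-3.02, 3.02]. Speed limits (rad/s): [2.22, 2.22, 2.79, 3.14, 3.14, 3.14].

INTERFACE

Orientations are given as a unit quaternion [w, x, y, z].
In Python, from bench import arm gives the robot as it stands. The module is installed in compiled form; this text tells all that it offers.
- The arm moves only by the shell command python3 -m inch 'ROWS' [OPENING] [FORCE]. ROWS is text: rows parted by semicolons, each of 4 numbers parted by spaces: the shift along the world's x, y, z in m, then the turn about the world's z in rad. A call has 1 to 5 rows; each row is the pose to reach, as a shift and turn from the pose commanded when the call began; what a row does not reach only later rows make up. A row lasts 1/8 s, in which the tool goes at most 62.5 mm and 10.7 degrees, less where a joint would pass 70% of its speed; a pose out of reach is approached as far as the arm can. A call with a gripper value outside its range is refused whole. OPENING is the opening, from 0 (shut) to 1 (fully open), set as the call begins (- or left out, the last holds). The fingers move at their own pace and stop on an object; FORCE is the grip in N (left out, the last holds). Time passes only in rows, so rows that repeat a pose let the fingers close. It gives the time, the measured TCP pose, the force, the opening and the grip force at its end, in the units of the state.
- arm.sense(): the state, without advancing time (a new reading comes with each control period).
- arm.grab_frame(name): name is "scene" or "side" or "wrist"; returns a dict with "image" (480x640x3 uint8, blue, green, red), "camera_matrix" (3x3 intrinsics, pixels), "extrinsics" (4x4, takes a point from world to camera coordinates). Camera axes: x right, y down, z forward; pixel columns grow to the right and rows downward; lengths in mm; the calibration is good to about 2 mm. A picture is of the moment at which its call begins. There is no depth.
- arm.finish_job(): hands the job in; it is judged then, once.
The state is a dict: "time_s": time; "joint_pos": joint angles; "joint_velocities": joint speeds; "effort": joint torques, N m; "eef_pos": TCP position; "ee_rot": TCP orientation; "ft_force": force on the tool from outside, world axes, zero at the start; "ft_torque": the same for the moment, N m; "opening": finger opening in mm; "gripper_force": force on a finger pad.
Only numpy, scipy, OpenCV 4.12 (cv2) and the standard library are available. Lean on these libraries where they do the work, as an engineer would, in place of code of your own. Each camera call takes 0.05 s, during which the arm holds its last target. There are 200 camera calls.

TASK

Lay the brass blank flat in the four-pin nest on the bed of the marking machine, then slide the machine's amber guard over it until the latch clicks and holds it shut by itself. Work gently: do not slam the guard or force it hard against its stop, and leave the other two blanks, the flask and the mug where they are.

Things in the scene. Friction and masses are not known exactly. Their poses are not given: they have to be found in the camera images.
- engraver: Desktop marking machine, fixed. Grey bed 230 mm (x) by 440 mm (y), its top 42 mm above the table. Origin at table height, mid-width, 190 mm from the bed's -y end. Its +y is the way the guard slides shut; axes below are the engraver's. A blue latch block stands at the +y end of the bed, in slotted holes, so its place along y differs by up to 30 mm each time.
- nest (a point): Centre of the nest, on the bed's top (z 42 mm), 60 mm along +y from the engraver's origin. Four upright steel pins, 8 mm thick, 9 mm tall, at (+-23.7, +-23.7) mm in engraver x, y take a 56 mm disc with 1.5 mm play. The gaps between pins are 39 mm wide and face +-x and +-y. Fingers go best at the +-x sides: the open guard's near wall is 90 mm or more to the -y side, the latch to the +y side.
- guard (a joint): Travel of the guard in m along engraver +y: 0 = fully open, starts at 0 to 0.02. The guard is a transparent amber hood with white edges, about 0.6 kg, 200 mm (x) by 130 mm (y), roof 131 mm above the table, front wall 30 mm clear of the bed. Sliding takes about 1.5 N. The latch catches at a travel between 0.177 and 0.207, different each time: it must be felt.
- handle (a point): Centre of the guard's push handle: black bar on two short feet on the roof, 100 mm long (x), 14 mm thick (y), 26 mm high (z). This point is 155 mm above the table; the bar spans 142 to 168 mm, 11 mm above the roof. It moves with the guard (130 mm to the -y side of the engraver's origin at joint 0). Push its -y face, or pinch it from above across its thickness.
- tooth (a point): Ramped tooth at the end of the steel tongue on the guard's front wall, 84 mm above the table. Near the end of travel it lifts the sprung pawl (orange top) of the latch: the push rises to 6 to 10 N over some 13 mm, eases, then the wall meets the buffer and after 3.5 mm the pawl drops behind the tooth with a click. 2 mm farther is a hard stop. A slow push of 12 N along the slide always latches.
- buffer (a joint): Spring buffer of the latch block: red-tipped pin, 20 mm across, 102 mm above the table, met by the guard's front wall. m pressed in along +y: 0 = out, 0.0055 = hard stop. With the guard latched and let go it stays about 0.0035 in; if not latched it pushes the guard back and returns to 0. Forcing it against its stop with more than 18 N damages it.
- brass_blank: The brass blank: plain brass-coloured disc, 56 mm across, 16 mm thick, 0.25 kg, lying flat on the green mat (2 mm thick). Origin at the centre of its underside.
- black_blank: Black disc of the same size on the mat; leave alone. Origin at the centre of its underside.
- blue_blank: Blue disc of the same size on the mat; leave alone. Origin at the centre of its underside.
- flask: Green flask, 72 mm across, 210 mm tall, to the left; leave alone. Origin at the centre of its underside.
- mug: White mug, 80 mm across, 95 mm tall, to the left; leave alone. Origin at the centre of its underside.
Mind the look-alikes: they are no part of the job. Of the things that look like the brass_blank, take the one that is nearest to the robot's base at the start.

How it is judged:
By the outcome, as a careful person would: the job done as asked, in the order asked, and still so for the second after the job is handed in, with the robot touching nothing.
It also fails if it takes over 61 s, if anything falls off the work surface, if the arm or the gripper's body presses on something with over 40 N, if the wrist force passes 120 N, or if a joint passes its speed limit or range.

## Working session

There is one attempt and no reset: what is moved stays moved. The work goes in short steps, Python scripts to look and compute and a shell command to move; the robot and the scene stay as the last step left them, time stands still between calls to the robot, and variables do not carry over. Pictures are saved under pics/ and viewed, at most 10 in all, crops included, and the job is handed in when it is done.

```bash
mkdir -p pics; cat > h.py <<'E'
import numpy as np, cv2
from bench import arm
def grab(n,save=None):
    f=arm.grab_frame(n)
    if save: cv2.imwrite('pics/'+save,f['image'])
    return f['image'],np.array(f['camera_matrix']),np.array(f['extrinsics'])
def ray(K,E,u,v,z):
    d=E[:3,:3].T@np.linalg.solve(K,[u,v,1]); c=-E[:3,:3].T@E[:3,3]
    return c+d*(z-c[2])/d[2]
def proj(K,E,p):
    q=K@(E[:3,:3]@np.array(p,float)+E[:3,3]); return q[:2]/q[2]
E
python3 - <<'E'
from h import *
ims=[]
for n in ('scene','side','wrist'):
    im,K,E=grab(n,n+'0.png'); np.savez(n+'0.npz',im=im,K=K,E=E)
    print(n,-E[:3,:3].T@E[:3,3])
print(arm.sense())
E
```

```text
scene [1180.04878755 -540.96233512  823.61145333]
side [  4.92812718 740.6508454  993.86387082]
wrist [ 274.30376999 -565.75722449  384.71043943]
{'time_s': 0.15, 'joint_pos': array([-1.22740175e+00,  3.53444058e-01,  1.63393541e+00, -3.21902289e-05,
        1.15518765e+00, -2.39233737e-03]), 'joint_velocities': array([ 0.00048353, -0.00156325, -0.00181915, -0.00113863, -0.00140717,
       -0.00034216]), 'effort': array([-3.33317928e-06, -5.94202638e+01, -3.34468818e+01,  6.96826936e-02,
        2.03812803e-02, -8.33825084e-05]), 'eef_pos': array([ 211.71010861, -587.67160675,  214.07618965]), 'ee_rot': array([-4.77670999e-04,  9.85089884e-01,  1.72039773e-01, -9.71803210e-05]), 'ft_force': array([ 0.88088541, -0.93133384,  0.08968957]), 'ft_torque': array([-0.06153259, -0.05094929,  0.0174976 ]), 'gripper_force': 0.0, 'opening': 91.80654914548074}
```

View pics/scene0.png

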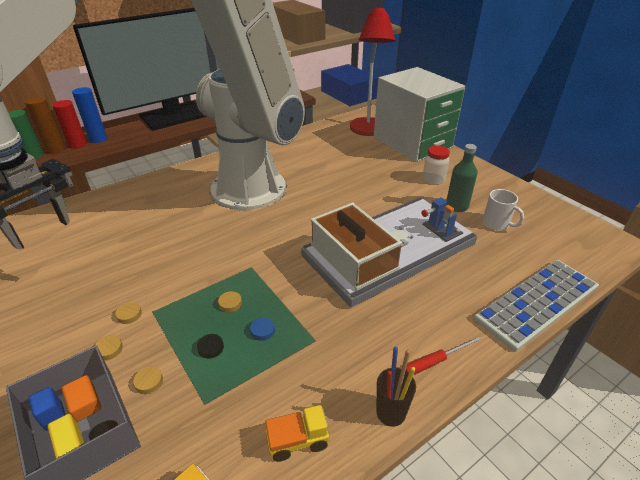

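View pics/side0.png

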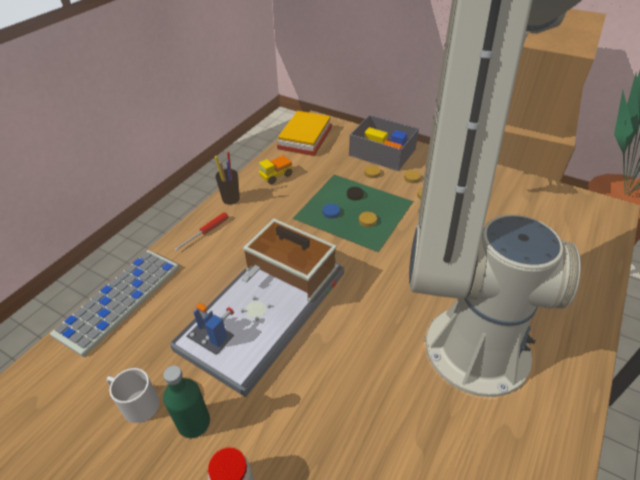

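Scene view: the brass disc on the mat is at (230,301), with brass look-alikes off the mat at (128,312), (109,346) and (148,380). The guard handle is at (350,224) and the latch at (442,217). In the side view, the disc is at (368,219), the handle at (292,236) and the nest near (258,308).

```bash
python3 - <<'E'
from h import *
for n,(x0,y0,x1,y1) in {'scene':(295,185,485,305),'side':(165,210,355,390)}.items():
    f=np.load(n+'0.npz'); im=f['im'];K=f['K'];E=f['E']
    s=4 if n=='scene' else 3
    cv2.imwrite(f'pics/{n}c.png',cv2.resize(im[y0:y1,x0:x1],None,fx=s,fy=s,interpolation=cv2.INTER_CUBIC))
    hsv=cv2.cvtColor(im,cv2.COLOR_BGR2HSV)
    m=cv2.inRange(hsv,(15,120,90),(28,255,255))
    nc,l,st,c=cv2.connectedComponentsWithStats(m)
    for i in range(1,nc):
        if 100<st[i,4]<900:
            # rows of all; box centre
            b=st[i]; p=ray(K,E,*c[i],14); print(n,b,c[i].round(1),p.round(1),np.hypot(*p[:2]).round())
E
```

```text
scene [273   1  51  15 321] [296.    7.6] [-1964.1  1468.2    14. ] 2452.0
scene [218 291  24  21 386] [229.8 301.2] [ 439.9 -287.2   14. ] 525.0
side [364 127  33  19 289] [376.4 135.2] [ 620.  -729.5   14. ] 957.0
side [359 212  18  15 214] [367.4 218.6] [ 437.1 -279.8   14. ] 519.0
```

View pics/scenec.png

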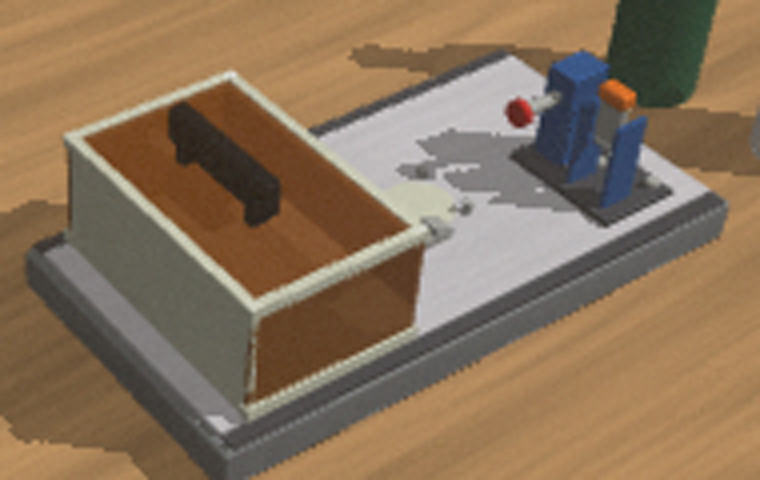

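View pics/sidec.png

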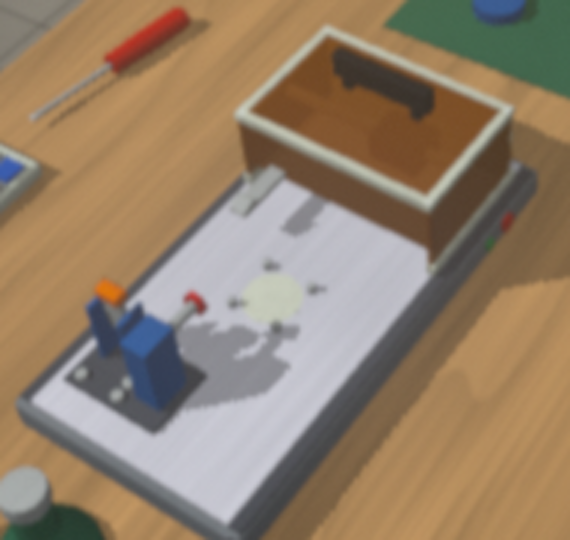

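Crops: in the side crop, the nest disc is at (272,298) with pins around it. The roof corners are at (328,30), (512,110), (428,206) and (240,115). In the scene crop, the roof corners are at (232,75), (67,137), (255,305) and (425,228), and the bed ends at (28,262), (230,450) and (725,200).

```bash
python3 - <<'E'
from h import *
P={'scene':(295,185,4,{'roof':[(232,75),(67,137),(255,305),(425,228)],'bed':[(28,255),(228,448),(726,203),(510,55)],'pins':[(465,203),(425,167)],'nest':[(420,200)],'red':[(518,112)]}),
'side':(165,210,3,{'roof':[(512,110),(328,30),(240,115),(428,206)],'bed':[(535,180),(22,403),(238,535)],'pins':[(271,264),(317,288),(236,301),(277,325)],'nest':[(272,298)],'red':[(193,302)]})}
Z={'roof':131,'bed':42,'pins':51,'nest':42,'red':102}
for n,(x0,y0,s,d) in P.items():
    f=np.load(n+'0.npz');K=f['K'];E=f['E']
    for k,v in d.items():
        q=np.array([ray(K,E,x0+(u+.5)/s-.5,y0+(w+.5)/s-.5,Z[k])[:2] for u,w in v])
        print(n,k,q.round(1).tolist(),'mean',q.mean(0).round(1))
        if k!='nest' and len(q)>1:
            for a,b in zip(q,np.roll(q,-1,0)): print('   len %.1f ang %.2f'%(np.hypot(*(b-a)),np.degrees(np.arctan2(*(b-a)[::-1]))))
E
```

```text
scene roof [[418.2, 104.8], [410.9, -24.6], [605.9, -28.1], [612.0, 99.0]] mean [511.7  37.8]
   len 129.6 ang -93.23
   len 195.0 ang -1.02
   len 127.3 ang 87.25
   len 193.9 ang 178.29
scene bed [[405.0, -53.9], [620.9, -55.1], [640.8, 369.9], [423.9, 378.8]] mean [522.7 159.9]
   len 215.8 ang -0.31
   len 425.4 ang 87.31
   len 217.1 ang 177.63
   len 433.2 ang -92.49
scene pins [[542.6, 213.7], [497.1, 219.3]] mean [519.9 216.5]
   len 45.9 ang 173.08
   len 45.9 ang -6.92
scene nest [[514.6, 199.5]] mean [514.6 199.5]
scene red [[534.2, 263.0]] mean [534.2 263. ]
side roof [[409.7, -20.0], [605.8, -26.5], [609.7, 102.2], [415.4, 109.7]] mean [510.2  41.4]
   len 196.2 ang -1.92
   len 128.8 ang 88.25
   len 194.5 ang 177.77
   len 129.8 ang -92.53
side bed [[390.0, -30.4], [628.6, 381.1], [412.3, 386.3]] mean [477.  245.7]
   len 475.6 ang 59.90
   len 216.3 ang 178.61
   len 417.3 ang -93.06
side pins [[535.3, 173.8], [486.7, 175.3], [537.4, 220.3], [493.5, 223.2]] mean [513.2 198.2]
   len 48.5 ang 178.19
   len 67.8 ang 41.60
   len 44.0 ang 176.29
   len 64.6 ang -49.77
side nest [[518.1, 197.6]] mean [518.1 197.6]
side red [[537.3, 266.2]] mean [537.3 266.2]
```

```bash
python3 - <<'E'
from h import *
C={'scene':{'brass':(229.8,300),'black':(210,344),'blue':(262,327)},'side':{'brass':(368,218),'black':(355.5,193),'blue':(331.5,209.5)}}
for n in C:
    f=np.load(n+'0.npz')
    for k,v in C[n].items(): print(n,k,ray(f['K'],f['E'],*v,17).round(1))
E
python3 -m inch '0.03 0.04 0 0.16; 0.07 0.09 0 0.33; 0.11 0.145 0 0.5; 0.15 0.2 0 0.67; 0.18 0.24 0 0.84' 1
python3 -m inch '0.02 0.03 0 0.16; 0.035 0.05 0 0.3; 0.045 0.065 0 0.345; 0.045 0.065 0 0.345'
python3 - <<'E'
from h import *
im,K,E=grab('wrist','w1.png'); np.savez('w1.npz',im=im,K=K,E=E)
s=arm.sense(); print(s['eef_pos'],s['ee_rot'],s['joint_pos'])
hsv=cv2.cvtColor(im,cv2.COLOR_BGR2HSV)
m=cv2.inRange(hsv,(15,120,90),(28,255,255))
nc,l,st,c=cv2.connectedComponentsWithStats(m)
for i in range(1,nc):
    if st[i,4]>300: print(st[i],ray(K,E,*c[i],16).round(1))
E
```

```text
scene brass [ 439.2 -286.3   17. ]
scene black [ 532.5 -381.2   17. ]
scene blue [ 557.6 -264.7   17. ]
side brass [ 435.5 -280.1   17. ]
side black [ 526.  -371.2   17. ]
side blue [ 553.8 -259.    17. ]
time_s: 0.78
eef_pos: [392.6, -346.3, 214.6]
ee_rot: [0.0, 0.828, 0.561, 0.0]
ft_force: [0.5, -1.1, 0.0]
opening: 91.9
gripper_force: 0.0
time_s: 1.27
eef_pos: [437.1, -282.5, 214.5]
ee_rot: [-0.0, 0.721, 0.693, -0.0]
ft_force: [-0.2, -0.4, 0.9]
opening: 92.1
gripper_force: 0.0
[ 436.69651301 -283.09747972  214.48048988] [-8.25657134e-05  7.21602814e-01  6.92307260e-01 -1.73635141e-04] [-5.77832906e-01  1.90542380e-01  1.85489996e+00 -3.38245474e-04
  1.09638977e+00 -5.36245222e-01]
[     0      0    640    354 126593] [ 398.5 -215.9   16. ]
[ 296  182   61   61 2850] [ 436.3 -286.1   16. ]
[  34  336   55   83 2159] [ 149.2 -449.    16. ]
[586 337  32  82 906] [ 719.5 -476.    16. ]
[  135   398   383    53 16409] [ 433.  -516.4   16. ]
[610 437  30  13 324] [ 750.7 -552.8   16. ]
```

View pics/w1.png

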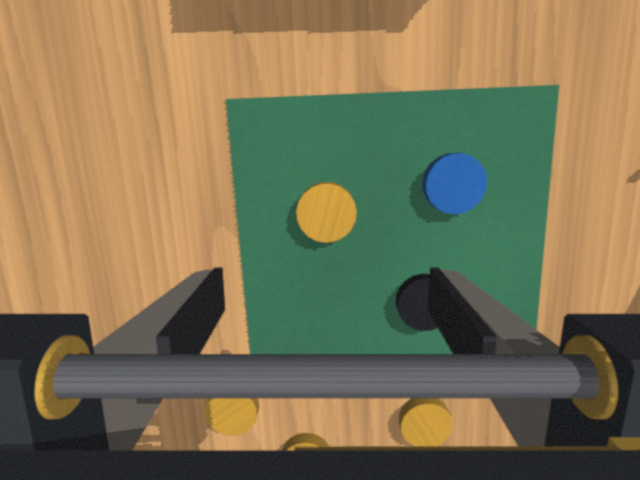

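The brass disc is at (326,212) in the wrist image, clear of the blue (455,184) and black (425,302) ones. The fingers straddle it along x, so I go down, grip and lift.

```bash
python3 -m inch '-0.0005 -0.001 -0.05 0; -0.0005 -0.0025 -0.1 0; -0.0005 -0.0025 -0.15 0; -0.0005 -0.0025 -0.195 0; -0.0005 -0.0025 -0.2095 0' 1
python3 -m inch '0 0 0 0; 0 0 0 0; 0 0 0 0; 0 0 0 0; 0 0 0 0' 0.3 25
python3 -m inch '0 0 0 0; 0 0 0 0; 0 0 0.02 0; 0 0 0.06 0; 0 0 0.12 0'
```

```text
time_s: 1.95
eef_pos: [434.2, -285.4, 2.8]
ee_rot: [-0.002, 0.722, 0.692, -0.001]
ft_force: [0.0, -0.2, 0.4]
opening: 91.9
gripper_force: 0.0
time_s: 2.58
eef_pos: [436.8, -285.9, 5.8]
ee_rot: [0.001, 0.721, 0.693, 0.0]
ft_force: [-0.4, -0.5, 7.8]
opening: 55.5
gripper_force: 25.0
time_s: 3.2
eef_pos: [434.9, -284.5, 124.9]
ee_rot: [-0.002, 0.721, 0.693, -0.0]
ft_force: [0.9, -0.6, -2.1]
opening: 55.3
gripper_force: 25.0
```

```bash
python3 -m inch '0 0.02 0.06 0; 0.005 0.06 0.1 0; 0.015 0.11 0.11 0; 0.025 0.17 0.11 0; 0.035 0.23 0.11 0'
python3 -m inch '0.01 0.06 0 0; 0.02 0.12 0 0; 0.03 0.18 0 0; 0.04 0.235 0 0; 0.044 0.253 0 0'
python3 -m inch '0 0 0 0; 0 0 -0.04 0; 0 0 -0.07 0; 0 0 -0.08 0; 0 0 -0.08 0'
python3 -m inch '0 0 0 0'
python3 - <<'E'
from h import *
im,K,E=grab('wrist','w2.png'); np.savez('w2.npz',im=im,K=K,E=E)
s=arm.sense(); print(s['eef_pos'],s['ee_rot'])
for n in('scene','side'):
    im,K,E=grab(n); np.savez(n+'2.npz',im=im,K=K,E=E)
E
```

```text
time_s: 3.82
eef_pos: [471.1, -53.8, 235.3]
ee_rot: [0.0, 0.721, 0.693, 0.0]
ft_force: [-0.1, 0.7, -2.6]
opening: 55.2
gripper_force: 25.0
time_s: 4.45
eef_pos: [515.0, 200.3, 234.7]
ee_rot: [-0.0, 0.72, 0.694, -0.0]
ft_force: [-0.4, -0.4, -1.4]
opening: 55.2
gripper_force: 25.0
time_s: 5.08
eef_pos: [515.2, 196.4, 155.1]
ee_rot: [-0.0, 0.721, 0.692, -0.0]
ft_force: [0.5, 0.7, -1.9]
opening: 55.2
gripper_force: 25.0
time_s: 5.2
eef_pos: [516.2, 197.3, 156.4]
ee_rot: [0.0, 0.721, 0.693, 0.001]
ft_force: [0.3, 0.2, -2.1]
opening: 55.2
gripper_force: 25.0
[516.17996625 197.47057506 156.40122685] [4.24706112e-04 7.21217714e-01 6.92707680e-01 9.48119234e-04]
```

View pics/w2.png

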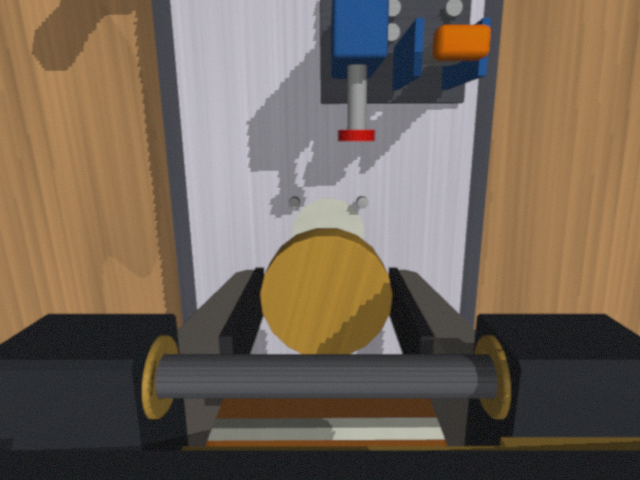

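The wrist view shows the held disc at (327,292) and the two +y nest pins at (294,201) and (362,201). Their line is level in the image, so the yaw is right. Next I work out the offset.

```bash
python3 - <<'E'
from h import *
f=np.load('w2.npz'); im,K,E=f['im'],f['K'],f['E']
s=arm.sense(); print(s['eef_pos'])
a,b=ray(K,E,294,201,51),ray(K,E,362,201,51); print(a,b,np.hypot(*(b-a)[:2]),np.degrees(np.arctan2(b[1]-a[1],b[0]-a[0])))
u=(b-a)[:2]/np.hypot(*(b-a)[:2]); yd=np.array([-u[1],u[0]]); print('nest wrist',(a+b)[:2]/2-23.7*yd)
hsv=cv2.cvtColor(im,cv2.COLOR_BGR2HSV); m=cv2.inRange(hsv,(15,120,60),(28,255,255)); m[:220]=0;m[352:]=0;m[:,:258]=0;m[:,396:]=0
c=max(cv2.findContours(m,0,2)[0],key=cv2.contourArea)[:,0]
c=c[(c[:,1]<345)]
A=np.c_[2*c,np.ones(len(c))]; x=np.linalg.lstsq(A,(c**2).sum(1),rcond=None)[0]; print('circ',x[:2],np.sqrt(x[2]+x[0]**2+x[1]**2))
print('disc',ray(K,E,x[0],x[1],169)); print('cam',-E[:3,:3].T@E[:3,3])
# bed edges at z42
for v in (50,150,280):
    g=cv2.cvtColor(im,cv2.COLOR_BGR2GRAY)[v].astype(int); d=np.abs(np.gradient(cv2.GaussianBlur(im,(5,5),0)[v].astype(float).sum(1)))
    for lo,hi in((140,215),(450,510)):
        k=lo+np.argsort(d[lo:hi])[-4:]; print(v,sorted(k),[ray(K,E,q,v,42)[:2].round(1).tolist() for q in sorted(k)][:1])
cv2.imwrite('pics/w2c.png',cv2.resize(im[110:370,230:430],None,fx=2.3,fy=2.3))
f=np.load('side2.npz'); cv2.imwrite('pics/s2c.png',cv2.resize(f['im'][240:380,180:340],None,fx=4,fy=4,interpolation=2))
E
```

```text
[515.93400747 197.5755374  156.11197462]
[494.56153345 220.05534778  51.        ] [541.56002394 218.14698781  51.        ] 47.03721872985275 -2.3252010513148282
nest wrist [517.09923947 195.42068126]
circ [325.83670093 294.07343143] 64.48971997286264
disc [515.5215327  198.77336298 169.        ]
cam [517.84534852 263.64160237 327.17249957]
50 [np.int64(173), np.int64(174), np.int64(175), np.int64(176)] [[420.6, 321.4]]
50 [np.int64(497), np.int64(498), np.int64(499), np.int64(500)] [[632.6, 313.0]]
150 [np.int64(181), np.int64(182), np.int64(183), np.int64(184)] [[417.7, 257.4]]
150 [np.int64(471), np.int64(472), np.int64(473), np.int64(474)] [[618.5, 249.3]]
280 [np.int64(193), np.int64(194), np.int64(195), np.int64(196)] [[414.7, 162.0]]
280 [np.int64(460), np.int64(461), np.int64(462), np.int64(463)] [[614.7, 153.8]]
```

```bash
python3 -m inch '0.0015 -0.003 -0.03 0; 0.0015 -0.003 -0.07 0; 0.0015 -0.003 -0.09 0; 0.0015 -0.003 -0.09 0; 0.0015 -0.003 -0.09 0'
python3 - <<'E'
from h import *
f={}
for n in('wrist','scene','side'):
    im,K,E=grab(n); np.savez(n+'3.npz',im=im,K=K,E=E); f[n]=im
a=cv2.resize(f['wrist'][130:370,220:440],None,fx=1.8,fy=1.8); b=cv2.resize(f['side'][270:350,210:300],None,fx=4.4,fy=4.4,interpolation=2); 
h=max(a.shape[0],b.shape[0]); pad=lambda x:cv2.copyMakeBorder(x,0,h-x.shape[0],0,0,0)
cv2.imwrite('pics/m3.png',np.hstack([pad(a),pad(b)])); print(a.shape,b.shape,arm.sense()['eef_pos'])
E
```

```text
time_s: 5.98
eef_pos: [517.7, 194.8, 66.2]
ee_rot: [0.0, 0.721, 0.693, 0.001]
ft_force: [-0.1, -0.2, -3.1]
opening: 55.0
gripper_force: 25.0
(432, 396, 3) (352, 396, 3) [517.66874397 194.83661021  66.32626721]
```

View pics/m3.png

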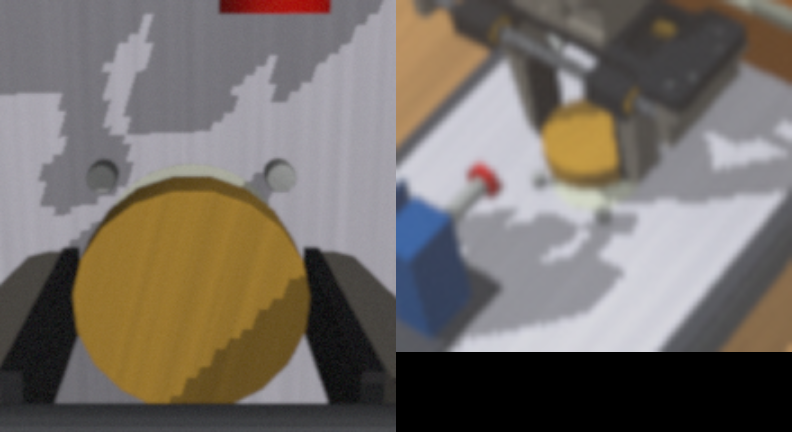

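The wrist crop shows pins at (102,175) and (281,175), and the disc's top face centred near x=191. The disc is level and lines up with the pins in x; I fit y now.

```bash
python3 - <<'E'
from h import *
f=np.load('wrist3.npz'); im,K,E=f['im'],f['K'],f['E']
print(K[0],K[1],'view dir',E[2,:3],'cam',-E[:3,:3].T@E[:3,3])
P=lambda u,v:(220+(u+.5)/1.8-.5,130+(v+.5)/1.8-.5)
a,b=ray(K,E,*P(102,174),51),ray(K,E,*P(281,175),51)
u=(b-a)[:2]; print('pinlen',np.hypot(*u)); u/=np.hypot(*u); yd=np.array([-u[1],u[0]]); n=(a+b)[:2]/2-23.7*yd; print('nest',n)
hsv=cv2.cvtColor(im,cv2.COLOR_BGR2HSV); m=cv2.inRange(hsv,(15,120,50),(28,255,255)); m[:220]=0;m[352:]=0;m[:,:250]=0;m[:,402:]=0
c=max(cv2.findContours(m,0,2)[0],key=cv2.contourArea)[:,0]
zt=66-3.3+16
q=np.array([ray(K,E,*p,zt)[:2] for p in c if 232<p[1]<350])
l=q[:,1]; print('y',l.min(),l.max())
# silhouette: upper = bottom rim far edge(z 63); sides = top rim
sides=np.array([ray(K,E,*p,zt)[:2] for p in c if 275<p[1]<345])
A=np.c_[2*sides,np.ones(len(sides))]; x=np.linalg.lstsq(A,(sides**2).sum(1),rcond=None)[0]; print('top circ',x[:2],np.sqrt(x[2]+x[0]**2+x[1]**2))
top=c[c[:,1]==c[:,1].min()].mean(0); print('far bottom rim',ray(K,E,*top,zt-16),'-> cy',ray(K,E,*top,zt-16)[1]-28)
for vv in (187,192): print('top rim',ray(K,E,*P(191,vv),zt)[1]-28)
print(arm.sense()['eef_pos'])
E
```

```text
[403.03494918   0.         325.92173746] [  0.         403.03494918 234.33943873] view dir [-0.00777726 -0.23983722 -0.97078196] cam [519.33321341 261.17322227 236.99996245]
pinlen 47.05601043612401
nest [517.03130256 195.2504665 ]
y 170.17138134205433 222.62550884056236
top circ [516.83351707 195.2325991 ] 27.605018860136283
far bottom rim [518.06829619 220.55034271  62.7       ] -> cy 192.55034270726645
top rim 194.34489913531488
top rim 193.1871031496736
[517.66874397 194.83661021  66.32626721]
```

Aligned to within a millimetre, so I descend slowly and watch the force.

```bash
python3 -m inch '0 0.0005 -0.004 0; 0 0.0005 -0.008 0; 0 0.0005 -0.012 0; 0 0.0005 -0.014 0; 0 0.0005 -0.014 0'
python3 -m inch '0 0 -0.002 0; 0 0 -0.004 0; 0 0 -0.005 0; 0 0 -0.005 0'
```

```text
time_s: 6.75
eef_pos: [516.6, 194.9, 50.8]
ee_rot: [-0.0, 0.721, 0.693, -0.0]
ft_force: [0.3, -0.7, -1.7]
opening: 55.5
gripper_force: 25.0
time_s: 7.25
eef_pos: [516.8, 194.9, 46.0]
ee_rot: [-0.0, 0.721, 0.693, -0.0]
ft_force: [0.4, -0.2, -2.3]
opening: 55.2
gripper_force: 25.0
```

```bash
python3 -m inch '0 0 -0.0005 0; 0 0 -0.001 0; 0 0 -0.001 0'
python3 -m inch '0 0 0 0; 0 0 0 0; 0 0 0 0; 0 0 0 0' 0.85
python3 -m inch '0 0 0.02 0; 0 0 0.06 0; 0 0 0.11 0; 0 0 0.13 0; 0 0 0.13 0'
python3 - <<'E'
from h import *
f={}
for n in('wrist','scene','side'):
    im,K,E=grab(n); np.savez(n+'4.npz',im=im,K=K,E=E); f[n]=im
a=cv2.resize(f['wrist'][150:370,220:440],None,fx=1.8,fy=1.8); b=cv2.resize(f['side'][225:345,190:340],None,fx=2.6,fy=2.6,interpolation=2)
h=max(a.shape[0],b.shape[0]); pad=lambda x:cv2.copyMakeBorder(x,0,h-x.shape[0],0,0,0)
cv2.imwrite('pics/m4.png',np.hstack([pad(a),pad(b)]))
E
```

```text
time_s: 7.62
eef_pos: [516.9, 195.0, 45.8]
ee_rot: [0.0, 0.721, 0.693, 0.0]
ft_force: [-3.1, -2.0, 7.5]
opening: 55.4
gripper_force: 25.0
time_s: 8.12
eef_pos: [516.8, 194.9, 45.0]
ee_rot: [-0.0, 0.721, 0.693, -0.0]
ft_force: [-0.0, 0.3, 0.6]
opening: 78.2
gripper_force: 0.0
time_s: 8.75
eef_pos: [517.8, 195.3, 176.6]
ee_rot: [0.001, 0.721, 0.693, 0.002]
ft_force: [1.1, -0.3, -0.7]
opening: 78.3
gripper_force: 0.0
```

View pics/m4.png

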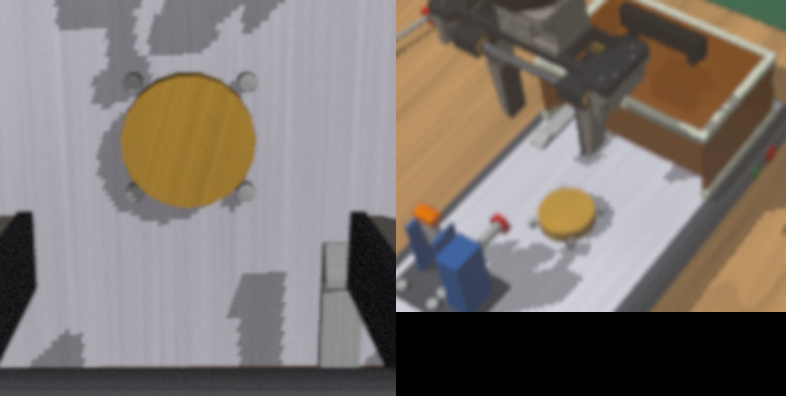

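The disc is seated flat between all four pins: crop centre (188,140), pins at (133,82), (247,82), (133,191) and (247,191). Now I close the fingers and move behind the handle.

```bash
python3 -m inch '0 0 0.04 0; -0.001 -0.03 0.065 0; -0.002 -0.08 0.065 0; -0.004 -0.14 0.065 0; -0.006 -0.19 0.065 0' 0 10
python3 -m inch '-0.001 -0.025 0 0; -0.002 -0.04 0 0; -0.002 -0.04 -0.03 0; -0.002 -0.04 -0.06 0; -0.002 -0.04 -0.06 0'
python3 - <<'E'
from h import *
s=arm.sense();print(s['eef_pos'],s['ft_force'],s['opening'])
f={}
for n in('scene','side'):
    im,K,E=grab(n); f[n]=im
a=cv2.resize(f['scene'][180:300,280:420],None,fx=2.8,fy=2.8); b=cv2.resize(f['side'][180:310,220:360],None,fx=2.8,fy=2.8)
h=max(a.shape[0],b.shape[0]); pad=lambda x:cv2.copyMakeBorder(x,0,h-x.shape[0],0,0,0)
cv2.imwrite('pics/m5.png',np.hstack([pad(a),pad(b)]))
E
```

```text
time_s: 9.52
eef_pos: [509.8, 3.1, 238.6]
ee_rot: [-0.001, 0.721, 0.693, -0.001]
ft_force: [1.2, -0.2, -0.3]
opening: 30.4
gripper_force: 0.0
time_s: 10.15
eef_pos: [506.9, -34.5, 177.7]
ee_rot: [-0.002, 0.721, 0.693, -0.002]
ft_force: [-0.1, -0.1, -0.0]
opening: 0.2
gripper_force: 0.0
[506.91568954 -34.49904552 177.67001915] [-0.12999178 -0.08424106 -0.01399555] 0.20064050056283872
```

View pics/m5.png

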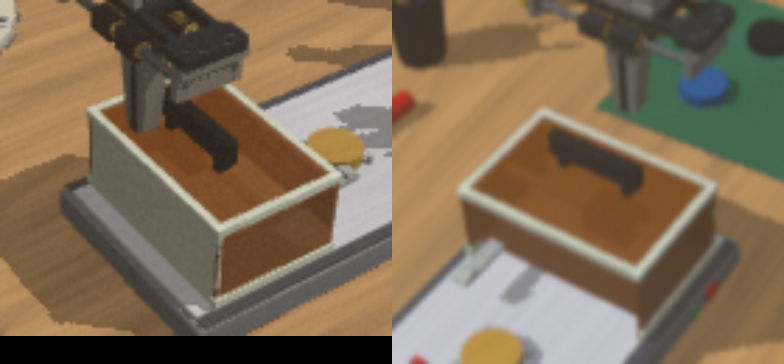

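The fingers are closed just behind the handle, which spans (165,105)–(238,165) in the left crop. I go down and advance slowly to contact.

```bash
python3 -m inch '0 0 -0.015 0; 0 0 -0.029 0; 0 0.008 -0.029 0; 0.0005 0.016 -0.029 0; 0.001 0.022 -0.029 0'
python3 -m inch '0 0.004 0 0; 0 0.008 0 0; 0.0005 0.012 0 0; 0.0005 0.016 0 0; 0.001 0.020 0 0'
```

```text
time_s: 10.88
eef_pos: [510.2, -12.3, 151.4]
ee_rot: [0.0, 0.721, 0.693, 0.0]
ft_force: [1.5, 0.3, -0.1]
opening: 0.4
gripper_force: 0.0
time_s: 11.5
eef_pos: [510.7, 7.1, 151.1]
ee_rot: [-0.0, 0.721, 0.693, -0.0]
ft_force: [-0.1, -2.2, 0.6]
opening: 0.6
gripper_force: 0.6
```

```bash
python3 -m inch '0 0.005 0 0; 0.0005 0.011 0 0; 0.0005 0.017 0 0; 0.001 0.023 0 0; 0.001 0.029 0 0'
python3 -m inch '0 0.006 0 0; 0.0005 0.012 0 0; 0.0005 0.018 0 0; 0.001 0.024 0 0; 0.0015 0.030 0 0'
python3 -m inch '0 0.006 0 0; 0.0005 0.012 0 0; 0.0005 0.018 0 0; 0.001 0.024 0 0; 0.001 0.030 0 0'
python3 -m inch '0 0.006 0 0; 0.0005 0.012 0 0; 0.0005 0.018 0 0; 0.001 0.024 0 0; 0.0015 0.030 0 0'
```

```text
time_s: 12.12
eef_pos: [511.9, 36.4, 151.1]
ee_rot: [0.0, 0.721, 0.693, 0.0]
ft_force: [0.7, -2.0, -1.1]
opening: 0.4
gripper_force: 0.7
time_s: 12.75
eef_pos: [513.1, 66.4, 151.0]
ee_rot: [-0.0, 0.721, 0.693, -0.0]
ft_force: [-0.7, -0.3, -0.5]
opening: 0.1
gripper_force: 0.7
time_s: 13.38
eef_pos: [514.4, 96.4, 151.1]
ee_rot: [0.0, 0.721, 0.693, 0.0]
ft_force: [0.1, -1.4, -0.6]
opening: 0.8
gripper_force: 0.7
time_s: 14.0
eef_pos: [515.6, 126.3, 151.0]
ee_rot: [-0.0, 0.721, 0.693, -0.0]
ft_force: [-1.1, -1.5, 0.5]
opening: 0.1
gripper_force: 0.7
```

```bash
python3 -m inch '0 0.004 0 0; 0.0005 0.008 0 0; 0.0005 0.011 0 0; 0.0005 0.014 0 0; 0.0005 0.016 0 0'
python3 -m inch '0 0.0015 0 0; 0 0.003 0 0; 0 0.0045 0 0; 0 0.006 0 0'
python3 -m inch '0 0.001 0 0; 0 0.002 0 0; 0 0.003 0 0; 0 0.004 0 0'
```

```text
time_s: 14.62
eef_pos: [516.5, 142.1, 151.1]
ee_rot: [0.0, 0.721, 0.693, 0.0]
ft_force: [0.0, -0.5, -1.3]
opening: 0.6
gripper_force: 0.6
time_s: 15.12
eef_pos: [516.5, 148.1, 151.2]
ee_rot: [0.0, 0.721, 0.693, 0.0]
ft_force: [1.3, -1.4, 0.5]
opening: 0.2
gripper_force: 0.6
time_s: 15.62
eef_pos: [516.5, 151.2, 151.2]
ee_rot: [0.001, 0.721, 0.693, -0.0]
ft_force: [2.3, -7.0, 2.3]
opening: 0.6
gripper_force: 3.3
```

```bash
for i in 1 2 3; do :; done; python3 -m inch '0 0.001 0 0; 0 0.002 0 0; 0 0.003 0 0' | sed -n 2,4p
python3 -m inch '0 0.001 0 0; 0 0.002 0 0; 0 0.003 0 0'| sed -n 2,4p
python3 -m inch '0.0005 0.001 0 0; 0.0005 0.002 0 0; 0.0005 0.003 0 0'| sed -n 2,4p
```

```text
eef_pos: [516.6, 154.0, 151.2]
ee_rot: [0.001, 0.721, 0.693, -0.0]
ft_force: [3.0, -7.3, 1.4]
eef_pos: [516.7, 157.0, 151.2]
ee_rot: [0.001, 0.721, 0.693, -0.0]
ft_force: [2.4, -7.3, 1.4]
eef_pos: [516.8, 159.9, 151.1]
ee_rot: [0.001, 0.721, 0.693, -0.001]
ft_force: [1.4, -7.2, 2.0]
```

```bash
python3 -m inch '0 0.001 0 0; 0 0.002 0 0' | sed -n 2,4p
python3 -m inch '0 0.001 0 0; 0 0.002 0 0'| sed -n 2,4p
python3 -m inch '0 0.001 0 0; 0 0.001 0 0'| sed -n 2,4p
```

```text
eef_pos: [516.9, 162.6, 151.2]
ee_rot: [0.0, 0.721, 0.693, -0.0]
ft_force: [1.3, -2.8, 0.2]
eef_pos: [517.0, 164.9, 151.2]
ee_rot: [0.0, 0.721, 0.693, 0.0]
ft_force: [1.7, -4.6, 2.0]
eef_pos: [516.8, 166.3, 151.1]
ee_rot: [-0.0, 0.721, 0.693, 0.0]
ft_force: [0.3, -2.1, 1.0]
```

```bash
for_=1; python3 -m inch '0 0.0005 0 0; 0 0.001 0 0' | sed -n 2,4p
python3 -m inch '0 0.0005 0 0; 0 0.001 0 0'| sed -n 2,4p
python3 -m inch '0 0.0005 0 0; 0 0.001 0 0'| sed -n 2,4p
```

```text
eef_pos: [516.8, 167.1, 151.1]
ee_rot: [-0.0, 0.721, 0.693, 0.0]
ft_force: [1.1, -1.3, -0.1]
eef_pos: [516.6, 167.7, 151.0]
ee_rot: [0.0, 0.721, 0.693, -0.0]
ft_force: [0.3, -4.5, 1.6]
eef_pos: [516.6, 168.6, 151.0]
ee_rot: [0.0, 0.721, 0.693, -0.0]
ft_force: [0.0, -5.7, 0.3]
```

```bash
python3 -m inch '0 0.0005 0 0; 0 0.001 0 0' | sed -n 2,4p
python3 -m inch '0 0.0005 0 0; 0 0.0005 0 0'| sed -n 2,4p
python3 -m inch '0 0.0005 0 0; 0 0.0005 0 0'| sed -n 2,4p
```

```text
eef_pos: [516.6, 169.5, 151.0]
ee_rot: [0.0, 0.721, 0.693, -0.0]
ft_force: [0.1, -6.1, 0.5]
eef_pos: [516.7, 169.9, 151.0]
ee_rot: [0.0, 0.721, 0.693, -0.0]
ft_force: [0.8, -5.0, 1.7]
eef_pos: [516.7, 170.0, 151.0]
ee_rot: [0.0, 0.721, 0.693, -0.001]
ft_force: [0.3, -8.7, 0.6]
```

```bash
python3 -m inch '0 0.0005 0 0; 0 0.0005 0 0' | sed -n 2,4p
python3 -m inch '0 0.0005 0 0; 0 0.0005 0 0'| sed -n 2,4p
```

```text
eef_pos: [516.6, 170.1, 151.0]
ee_rot: [0.001, 0.721, 0.693, -0.001]
ft_force: [0.6, -9.5, 2.5]
eef_pos: [516.6, 170.2, 151.0]
ee_rot: [0.001, 0.721, 0.693, -0.001]
ft_force: [1.0, -13.1, 3.5]
```

The TCP has stalled at y=170 while the force climbs to 13 N, so this is the stop, past the click. I back off and check that the guard stays.

```bash
python3 -m inch '0 -0.001 0 0; 0 -0.002 0 0; 0 -0.003 0 0' | sed -n 2,4p
python3 -m inch '0 -0.003 0 0; 0 -0.01 0 0; 0 -0.02 0 0; 0 -0.02 0.03 0; 0 -0.02 0.07 0'| sed -n 2,4p
python3 -m inch '0 -0.04 0.03 0; 0 -0.09 0.03 0; 0 -0.14 0.03 0; 0 -0.19 0.03 0; 0 -0.24 0.03 0'
python3 - <<'E'
from h import *
f={}
for n in('scene','side'):
    im,K,E=grab(n); f[n]=im
    np.savez(n+'6.npz',im=im,K=K,E=E)
a=cv2.resize(f['scene'][170:300,330:490],None,fx=2.5,fy=2.5,interpolation=2); b=cv2.resize(f['side'][225:385,170:330],None,fx=2.4,fy=2.4,interpolation=2)
h=max(a.shape[0],b.shape[0]); pad=lambda x:cv2.copyMakeBorder(x,0,h-x.shape[0],0,0,0)
cv2.imwrite('pics/m6.png',np.hstack([pad(a),pad(b)]))
E
```

```text
eef_pos: [516.7, 169.0, 151.0]
ee_rot: [-0.0, 0.721, 0.693, -0.0]
ft_force: [0.2, -2.3, 1.3]
eef_pos: [516.0, 148.2, 221.0]
ee_rot: [-0.001, 0.721, 0.693, -0.001]
ft_force: [1.1, 0.2, 0.3]
time_s: 21.12
eef_pos: [516.5, -93.0, 251.3]
ee_rot: [0.0, 0.721, 0.693, 0.0]
ft_force: [0.4, 0.2, -0.3]
opening: 0.7
gripper_force: 0.0
```

View pics/m6.png

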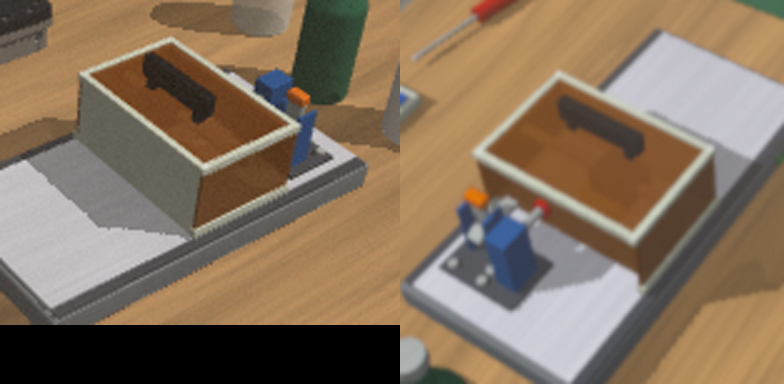

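The guard covers the nest, with the buffer's red tip against its wall at (540,207) and the orange pawl at (475,198). I check that the buffer is still pressed in and the pawl is down.

```bash
python3 - <<'E'
from h import *
yd=np.array([.0406,.9992,0])
for t in ('0','6'):
    f=np.load('side'+t+'.npz'); im,K,E=f['im'],f['K'],f['E']; hsv=cv2.cvtColor(im,cv2.COLOR_BGR2HSV)
    sub=np.zeros(im.shape[:2],np.uint8); sub[285:335,185:240]=255
    r=(cv2.inRange(hsv,(0,120,60),(6,255,255))|cv2.inRange(hsv,(174,120,60),(180,255,255)))&sub; o=cv2.inRange(hsv,(8,180,120),(16,255,255))&sub; o[:,212:]=0
    for k,m in(('red',r),('orange',o)):
        y,x=np.nonzero(m); print(t,k,len(x),x.mean().round(2),y.mean().round(2),x.min(),x.max(),y.min(),y.max())
p=np.array([537,265,102.]); print('px per 3.5mm +y',proj(K,E,p+3.5*yd)-proj(K,E,p),'per 3mm z',proj(K,E,p+[0,0,3])-proj(K,E,p))
E
```

```text
0 red 10 229.9 309.8 228 232 308 312
0 orange 45 200.93 306.67 197 205 303 310
6 red 28 229.21 310.89 225 232 308 315
6 orange 52 201.33 306.62 197 206 303 310
px per 3.5mm +y [-0.96985109  1.00829173] per 3mm z [-0.18054356 -0.77824913]
```

Both cues say latched. A light touch settles it: if latched, the handle should be met at about y≈168, not 165.

```bash
python3 -m inch '0 0.05 0 0; 0 0.11 0 0; 0 0.17 0 0; 0 0.22 0 0; 0 0.241 0 0' | sed -n 2p
python3 -m inch '0 0 -0.04 0; 0 0 -0.08 0; 0 0 -0.1 0; 0 0.008 -0.1 0; 0 0.014 -0.1 0' | sed -n 2,4p
python3 -m inch '0 0.002 0 0; 0 0.004 0 0; 0 0.004 0 0' | sed -n 2,4p
python3 -m inch '0 0.001 0 0; 0 0.001 0 0' | sed -n 2,4p
python3 -m inch '0 0.001 0 0; 0 0.001 0 0' | sed -n 2,4p
```

```text
eef_pos: [516.2, 152.9, 251.1]
eef_pos: [517.3, 164.9, 152.0]
ee_rot: [0.0, 0.721, 0.693, 0.001]
ft_force: [-0.6, 0.9, 0.2]
eef_pos: [517.2, 167.8, 151.7]
ee_rot: [0.0, 0.721, 0.693, 0.0]
ft_force: [1.0, -2.5, 2.4]
eef_pos: [517.1, 168.5, 151.3]
ee_rot: [0.0, 0.721, 0.693, 0.0]
ft_force: [1.7, -4.6, 2.9]
eef_pos: [517.1, 169.6, 151.3]
ee_rot: [0.0, 0.721, 0.693, 0.0]
ft_force: [0.8, -4.5, 4.4]
```

First contact came at about 167.5, where the pressed-in latched position should be. I retreat clear and hand in.

```bash
python3 -m inch '0 -0.003 0 0; 0 -0.01 0 0; 0 -0.02 0 0; 0 -0.02 0.04 0; 0 -0.02 0.09 0' | sed -n 2,4p
python3 -m inch '0 -0.03 0.02 0; 0 -0.08 0.02 0; 0 -0.13 0.02 0; 0 -0.15 0.02 0; 0 -0.15 0.02 0' | sed -n 1,4p
python3 - <<'E'
from h import *
print(arm.finish_job())
E
```

```text
eef_pos: [515.8, 149.2, 241.0]
ee_rot: [-0.001, 0.721, 0.693, -0.001]
ft_force: [0.2, 0.1, -0.2]
time_s: 24.6
eef_pos: [516.5, -1.5, 261.0]
ee_rot: [-0.0, 0.722, 0.692, -0.0]
ft_force: [0.2, 0.3, -0.2]
the job is handed in; nothing more can be done
None
```

The brass blank lies flat in the four-pin nest and the guard is shut; force and camera checks both show the latch holding, with a peak push of about 13 N, and I handed the job in at about 24.6 s with the arm clear.

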